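# Take up the play of a pump stop screw and relock its jam nut

## Robot

A 6-joint arm with a two-finger parallel gripper is mounted at the origin on the work surface. World frame = base frame: x ahead of the robot, y to its left, z up, the work surface at z = 0. Lengths are in m, angles in rad, forces in N, time in s.
With the tool pointing down it reaches from about 0.375 to 0.975 m from the base axis. Payload 3.8 kg.
Tool frame: the origin (TCP) lies midway between the tips of the shut fingers; the grasp point (between the pads) lies 19 mm behind it; z points along the fingers, y is the line along which they close (so a half turn about z gives the same grasp; the last joint's range is limited). The gripper opens to 85 mm and grips with 20 to 120 N. Pads are 22 mm wide; open, the fingers measure 114 mm over their backs; the gripper's body (76 mm by 85 mm) begins 54 mm behind the grasp point. The pads swing forward as they close: fully open they stand 13 mm farther back than shut.
Start: joints at [1.188, 0.264, 1.604, -0, 1.274, -0.037], TCP at [0.229, 0.635, 0.231] pointing down, gripper open.
Joint ranges: [-2.63, 2.63], [-0.94, 2.18], [0.31, 2.57], [-1.31, 4.45], [0, 2.66], [-2.55, 2.55]. Speed limits (rad/s): [2.57, 2.57, 3.14, 3.14, 3.14, 3.14].

## Interface

Orientations are given as a rotation vector (axis times angle).
In Python, from workcell import bot gives the robot as it stands.
- The arm moves only by the tool step_arm, never from a script. Its argument "motion" is a list of rows, each a list of 5 numbers: the finger opening in cm, from 0 to 8.54, then the shift along the tool's x, y, z in cm, then the turn about the tool's z in degrees. In form: [[claw, dx, dy, dz, twist], ...]. A call has 1 to 20 rows; each row is the pose to reach, as a shift and turn from the pose commanded when the call began, along the tool's axes at that moment; what a row does not reach only later rows make up. A row lasts 1/10 s, in which the tool goes at most 50 mm and 8.59 degrees, less where a joint would pass 70% of its speed; a pose out of reach is approached as far as the arm can. A call with a gripper value outside its range is refused whole. The fingers move at their own pace and stop on an object; "force" is the grip in N (left out, the last holds). Time passes only in rows, so rows that repeat a pose let the fingers close. It gives the time, the measured TCP pose, the force, the opening and the grip force at its end, in the units of the state.
- bot.read_state(): the state, without advancing time (a new reading comes with each control period).
- bot.read_camera(name): name is "scene" or "top" or "wrist"; returns (picture, depth): 384x512x3 uint8, red, green, blue; 384x512 float32, m along the optical axis (not along the pixel's ray), 0 where there is no reading.
- bot.calibration(name): a dict with "mtx" (3x3 intrinsics, pixels), "origin" and "orientation" of the camera in the world; the wrist camera has in their place "T_tool_cam" (4x4, takes a point from camera to tool coordinates, whose origin is the TCP and whose axes are the flange's). Camera axes: x right, y up, looking along -z (the intrinsics and any distortion apply to the point x, -y, -z); pixel columns grow to the right and rows downward; lengths in m; the calibration is good to about 2 mm. A picture is of the moment at which its call begins: read the wrist's pose just before it. calibration takes no time and is no camera call.
- bot.finish_job(): hands the job in; it is judged then, once.
The state is a dict: "time": time; "q": joint angles; "joint_vel": joint speeds; "joint_torque": joint torques, N m; "tool_pos": TCP position; "tcp_rot": TCP orientation; "wrist_force": force on the tool from outside, world axes, zero at the start; "torque": the same for the moment, N m; "width": opening from 0.0 (shut) to 1.0 (fully open); "grip_force": force on a finger pad.
Only numpy, scipy, OpenCV 4.12 (cv2) and the standard library are available. Lean on these libraries where they do the work, as an engineer would, in place of code of your own. Each camera call takes 0.05 s, during which the arm holds its last target. There are 200 camera calls.

## Task

The stop screw of the green pump stand has backed off from its plunger, and its jam nut is poorly tightened. Push the nut's lever counterclockwise (seen from above) until the nut is free, wind the red wing screw clockwise until its foot bears firmly on the plunger (its torque rises by 0.1 to 0.2 N m over that of free turning, never by more than 0.5), then push the lever back clockwise until the nut is properly tight: about 15 N at the black pin, never more than 20. Leave the bin, the lamp and the carton alone and let go of everything at the end.

Things in the scene. Friction and masses are not known exactly. Their poses are not given: they have to be found in the camera images.
- stand: Green cast C-shaped pump stand bolted to the bench, with a brass pump barrel on its base plate (170 x 130 x 14 mm). Its column is on its -x side; a level arm 105 to 130 mm above the bench carries the screw. Origin on the bench, on the vertical screw axis, which is the axis of screw, nut, foot and plunger. Its yaw varies by 0.45 rad either way; z is up.
- axis (a point): Point on the screw axis at the top face of the stand's arm, 130 mm above the bench.
- screw: Adjuster screw; it only turns, clockwise (seen from above) to lower its foot. Origin on the axis at the arm's top face; its yaw is that of the wing. Nut free: steady friction 0.15 N m plus 0.1 per rad/s; with the foot on the plunger it rises by 0.5 N m per rad. It stays where left; winding beyond a rise of 0.15 N m springs back. A tight nut holds it; as found it is only stiff.
- wing (a point): Centre of the screw's red wing head, a bar 44 mm long (x of the screw), 12 mm thick (y) and 30 mm tall, 187 to 217 mm above the bench. Below it only a 12 mm stem, with a 20 mm ferrule just under the wing, down to the nut's top 161 mm above the bench.
- foot: Steel foot of the screw below the arm, a 16 mm disc on a 12 mm rod. Origin at the middle of its flat lower end. Moves down 3 mm per rad of the screw; 0.7 to 2.3 rad are needed to meet the plunger, so often more than one grasp.
- plunger: Steel plunger of the pump, a 20 mm disc on a 12 mm rod, fixed. Origin at the middle of its flat top, 2.1 to 6.8 mm below the foot at the start; its height differs from pump to pump.
- washer: Steel washer, 56 x 3 mm, under the nut; it does not turn, and rises 8 mm per rad as the nut is loosened. The nut presses it on the screw's brass collar (60 mm across) and so locks the screw. At the start it presses with only 10 to 30 N, too little: the nut was poorly tightened and must end about 0.02 to 0.15 rad further clockwise than it was. Origin at its underside's centre.
- nut: Round brass jam nut, 34 mm across, with a flat steel lever. Origin on the axis, 138 mm above the bench; x points along the lever to the pin, at the start -0.25 rad (within 0.03) from the stand's x. Counterclockwise from above loosens, clockwise tightens. Steady resistance 0.5 N m (6 N at the pin) plus 0.4 per rad/s. 0.15 rad of loosening frees the screw; end stop at 0.9 rad.
- pin (a point): Middle of the top of the lever's upright black pin, 16 mm across, 85 mm from the axis; top 190 mm and lever bar's top 156 mm above the bench, so shut fingers can push the pin sideways. As the nut comes up tight the push rises from 6 N by about 0.45 N per mm; under 11 N it is not properly locked. It springs back slightly when let go. Push slowly, 15 to 30 mm/s.
- red_bin: Red open parts bin, 160 x 100 x 70 mm, loose; origin under its centre. Leave alone.
- lamp: Brass side lamp, 72 mm wide, 120 mm tall, standing loose; origin under its centre. Leave alone.
- carton: Cardboard box, 110 x 80 x 60 mm, loose; origin under its centre. Leave alone.
There are look-alikes about, which are no part of the job. There is more than one size of the stand; the job needs the larger.

How it is judged:
By the outcome, as a careful person would: the job done as asked, in the order asked, and still so for the second after the job is handed in, with the robot touching nothing.
It also fails if it takes over 72 s, if anything falls off the work surface, if the arm or the gripper's body presses on something with over 40 N, if the wrist force passes 120 N, or if a joint passes its speed limit or range.

## Working session

There is one attempt and no reset: what is moved stays moved. The work goes in short steps, Python scripts to look and compute and a tool call to move; the robot and the scene stay as the last step left them, time stands still between calls to the robot, and variables do not carry over. Pictures are saved under pics/ and viewed, at most 10 in all, crops included, and the job is handed in when it is done.

Besides the shell and the picture viewer there is one more tool, called as name(argument=value, ...) on one line, values as JSON. step_arm: Moves the arm, as the interface text tells. Its arguments: {"type":"object","properties":{"motion":{"type":"array","items":{"type":"array","items":{"type":"number"}}},"force":{"type":"number"}},"required":["motion"]}

```bash
ls; mkdir -p pics
cat > h.py <<'E'
import numpy as np, cv2
from scipy.spatial.transform import Rotation as R
from workcell import bot
def look(name):
    s=bot.read_state(); im,d=bot.read_camera(name); c=bot.calibration(name)
    K=np.array(c["mtx"])
    if name=="wrist":
        T=np.eye(4);T[:3,:3]=R.from_rotvec(s["tcp_rot"]).as_matrix();T[:3,3]=s["tool_pos"];T=T@np.array(c["T_tool_cam"])
    else:
        T=np.eye(4);o=np.array(c["orientation"]);T[:3,:3]=o if o.shape==(3,3) else R.from_rotvec(o).as_matrix();T[:3,3]=c["origin"]
    return im,d,K,T,c
def cloud(d,K,T):
    v,u=np.indices(d.shape); x=(u-K[0,2])/K[0,0]*d; y=(v-K[1,2])/K[1,1]*d
    P=np.stack([x,-y,-d],-1)@T[:3,:3].T+T[:3,3]; P[d==0]=np.nan; return P
def save(n,im): cv2.imwrite(n,im[...,::-1])
E
python3 - <<'E'
from h import *
A=[]
for n in("scene","top"):
    im,d,K,T,c=look(n); np.savez("/tmp/%s.npz"%n,im=im,P=cloud(d,K,T)); A.append(im); print(n,{k:np.round(v,3).tolist() if k!='x' else v for k,v in c.items()})
save("pics/a.png",cv2.resize(np.vstack(A),None,fx=.78,fy=.78) if 0 else A[0]); save("pics/b.png",A[1])
print(bot.read_state())
E
```

```text
pics
scene {'mtx': [[406.657, 0.0, 246.181], [0.0, 406.657, 188.565], [0.0, 0.0, 1.0]], 'origin': [1.29, 0.409, 0.793], 'orientation': [0.564, 0.94, 1.921]}
top {'mtx': [[458.05, 0.0, 257.259], [0.0, 458.05, 189.324], [0.0, 0.0, 1.0]], 'origin': [0.297, -0.007, 1.517], 'orientation': [0.151, -0.135, -1.595]}
{'time': 0.1, 'q': array([ 1.18809488e+00,  2.64703793e-01,  1.60527256e+00, -6.67878864e-06,
        1.27367027e+00, -3.68797807e-02]), 'joint_vel': array([-0.00037653,  0.0004557 , -0.00431697, -0.00182189,  0.00095468,
        0.0003254 ]), 'joint_torque': array([-8.79934269e-04, -5.16710222e+01, -3.68587804e+01, -9.05088041e-05,
        6.42567000e-03,  8.34669805e-06]), 'tool_pos': array([0.22854626, 0.63442196, 0.23005003]), 'tcp_rot': array([-0.54043676, -3.09432938,  0.00315728]), 'wrist_force': array([ 0.58710333,  0.45651154, -0.31800352]), 'torque': array([-0.05258547,  0.02974061,  0.03285896]), 'grip_force': 0.0, 'width': 0.9987193977409446}
```

View pics/a.png

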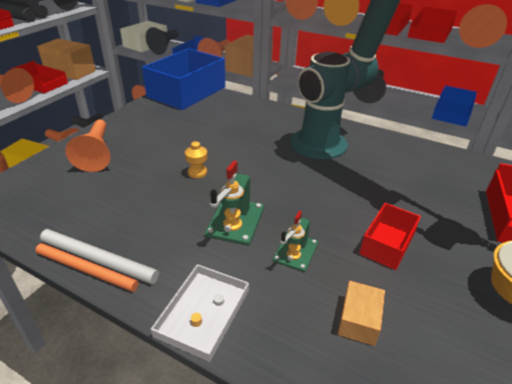

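View pics/b.png

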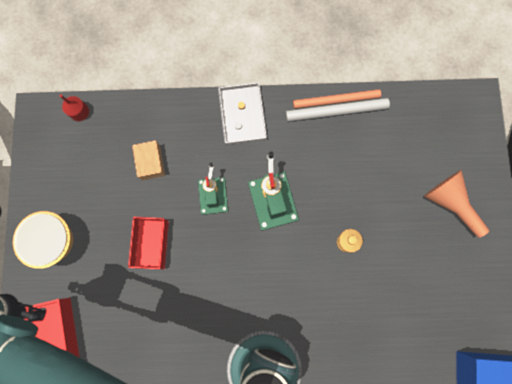

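The scene view shows two green stands: the larger at scene (235,205) / top (272,195), the smaller at scene (297,245) / top (212,195). The larger has the bigger base and arm, so it is the one meant. The lamp is at top (350,240). I'll confirm with a crop and measurements.

Run:
```python
from h import *
z=np.load("/tmp/top.npz");im,P=z["im"],z["P"]
hsv=cv2.cvtColor(im,cv2.COLOR_RGB2HSV)
def rep(n,m):
    q=P[m]; q=q[~np.isnan(q[:,0])]; r=cv2.minAreaRect((q[:,:2]*1000).astype(np.float32)); print(n,len(q),q.mean(0).round(4),np.round(r[0]),np.round(r[1]),r[2],'z',np.percentile(q[:,2],[1,50,99]).round(3)); return q
box=np.zeros(im.shape[:2],bool);box[150:230,240:305]=1
g=(hsv[...,0]>55)&(hsv[...,0]<95)&(hsv[...,1]>90)
rep("base",box&g&(P[...,2]<.04)); rep("all",box&g); rep("arm",box&g&(P[...,2]>.1))
b2=np.zeros_like(box);b2[160:230,190:235]=1; rep("small",b2&g)
red=((hsv[...,0]<8)|(hsv[...,0]>172))&(hsv[...,1]>140)
rep("wing",box&red&(P[...,2]>.1))
blk=(im.max(-1)<60)&(P[...,2]>.1)&box; rep("pin",blk)
rep("high",box&(P[...,2]>.2))
im2=np.load("/tmp/scene.npz")["im"]
save("pics/c.png",np.hstack([cv2.resize(im2[150:260,190:330],None,fx=3,fy=3,interpolation=2),cv2.resize(im[140:235,190:310],(373,330),interpolation=2)]))
```

```text
base 11 [ 0.5383 -0.0288  0.0154] [528. -50.] [149. 122.] 12.783391952514648 z [0.01  0.016 0.023]
all 21 [ 0.5351 -0.0354  0.0696] [528. -50.] [149. 122.] 12.783391952514648 z [0.01  0.023 0.132]
arm 10 [ 0.5316 -0.0426  0.1291] [533. -47.] [ 5. 42.] 15.160122871398926 z [0.127 0.13  0.133]
small 8 [0.5687 0.1683 0.0574] [569. 174.] [66. 18.] 56.416969299316406 z [0.006 0.086 0.088]
wing 47 [ 0.5613 -0.0395  0.2155] [562. -40.] [40.  9.] 8.066995620727539 z [0.21  0.216 0.22 ]
pin 6 [ 0.6421 -0.0405  0.1851] [643. -42.] [ 5. 10.] 68.81444549560547 z [0.175 0.186 0.193]
high 64 [ 0.5622 -0.0393  0.2151] [563. -40.] [43. 12.] 6.550559997558594 z [0.206 0.216 0.221]
```

View pics/c.png

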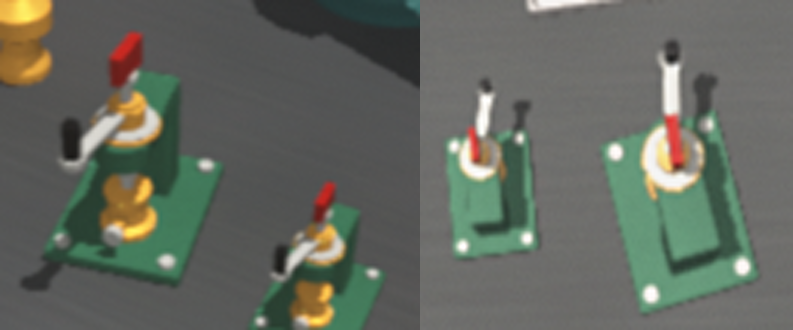

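The crop confirms it: the larger stand (arm at 130 mm) is the right-hand one in the top view, with the wing near (0.562,-0.040) and the pin near (0.645,-0.041). I'll go above it and look from close by.

```bash
cat >> h.py <<'E'
def goto(x,y,z,ya=None):
    s=bot.read_state();M=R.from_rotvec(s["tcp_rot"]).as_matrix()
    d=M.T@(np.array([x,y,z])-s["tool_pos"])*100
    a=np.degrees(np.arctan2(M[1,1],M[0,1])); tw=0 if ya is None else a-ya
    print("shift cm",d.round(2),"twist",round(tw,1),"| now",s["tool_pos"].round(4),"ya",round(a,1),"q6",s["q"][5].round(2),"F",s["wrist_force"].round(1),"Tq",s["torque"].round(3),"w",round(s["width"],3),"t",s["time"])
E
python3 - <<'E'
from h import *
goto(.60,-.06,.36,0)
print(np.round(bot.calibration("wrist")["T_tool_cam"],3))
E
```

```text
shift cm [-58.48 -52.77 -12.89] twist 70.2 | now [0.2285 0.6344 0.2301] ya 70.2 q6 -0.04 F [ 0.6  0.5 -0.3] Tq [-0.053  0.03   0.033] w 0.999 t 0.1
[[ 0.     0.946  0.323  0.084]
 [ 1.     0.    -0.    -0.   ]
 [-0.     0.323 -0.946 -0.142]
 [ 0.     0.     0.     1.   ]]
```

step_arm(motion=[[0,0,0,-5,0],[0,0,0,-10,0],[0,-5,-5,-12.9,10],[0,-58.5,-52.8,-12.9,70.2],[0,-58.5,-52.8,-12.9,70.2],[0,-58.5,-52.8,-12.9,70.2],[0,-58.5,-52.8,-12.9,70.2],[0,-58.5,-52.8,-12.9,70.2],[0,-58.5,-52.8,-12.9,70.2],[0,-58.5,-52.8,-12.9,70.2],[0,-58.5,-52.8,-12.9,70.2],[0,-58.5,-52.8,-12.9,70.2],[0,-58.5,-52.8,-12.9,70.2],[0,-58.5,-52.8,-12.9,70.2],[0,-58.5,-52.8,-12.9,70.2],[0,-58.5,-52.8,-12.9,70.2],[0,-58.5,-52.8,-12.9,70.2],[0,-58.5,-52.8,-12.9,70.2],[0,-58.5,-52.8,-12.9,70.2],[0,-58.5,-52.8,-12.9,70.2]])

```text
time: 2.1
tool_pos: [0.6, -0.0608, 0.3591]
tcp_rot: [-2.223, -2.217, 0.002]
wrist_force: [-0.9, 0.8, -0.8]
width: -0.001
grip_force: 0.0
```

Run:
```python
from h import *
goto(.60,-.06,.36,0)
im,d,K,T,c=look("wrist");P=cloud(d,K,T);np.savez("/tmp/w.npz",im=im,P=P);save("pics/d.png",im)
hsv=cv2.cvtColor(im,cv2.COLOR_RGB2HSV);near=np.hypot(P[...,0]-.58,P[...,1]+.04)<.12
def rep(n,m):
    q=P[m]; q=q[~np.isnan(q[:,0])]
    if len(q)<3: print(n,len(q));return
    r=cv2.minAreaRect((q[:,:2]*1000).astype(np.float32)); print(n,len(q),q.mean(0).round(4),np.round(r[0],1),np.round(r[1],1),round(r[2],1),'z',np.percentile(q[:,2],[1,50,99]).round(3))
red=((hsv[...,0]<8)|(hsv[...,0]>172))&(hsv[...,1]>140)&near
rep("wing",red&(P[...,2]>.18)&(P[...,2]<.23)); rep("wingtop",red&(P[...,2]>.213)&(P[...,2]<.23))
pin=near&(np.hypot(P[...,0]-.645,P[...,1]+.04)<.03)
rep("pintop",pin&(P[...,2]>.186)&(P[...,2]<.2)); rep("pin",pin&(P[...,2]>.16)&(P[...,2]<.2))
```

```text
shift cm [ 0.08 -0.   -0.09] twist -0.1 | now [ 0.6    -0.0608  0.3591] ya -0.1 q6 -0.14 F [-0.9  0.8 -0.8] Tq [ 0.035  0.006 -0.045] w -0.001 t 2.1
wing 845 [ 0.5632 -0.0366  0.2145] [562.7 -38. ] [43.7 12.3] 6.8 z [0.199 0.216 0.218]
wingtop 700 [ 0.5629 -0.0375  0.2163] [562.7 -38. ] [43.7 12.2] 7.0 z [0.214 0.216 0.218]
pintop 221 [ 0.6472 -0.0384  0.1893] [647.4 -38.4] [15.  14.8] 4.7 z [0.187 0.189 0.191]
pin 310 [ 0.6461 -0.0371  0.1847] [647.2 -38.4] [15.2 15.2] 45.3 z [0.161 0.189 0.191]
```

View pics/d.png

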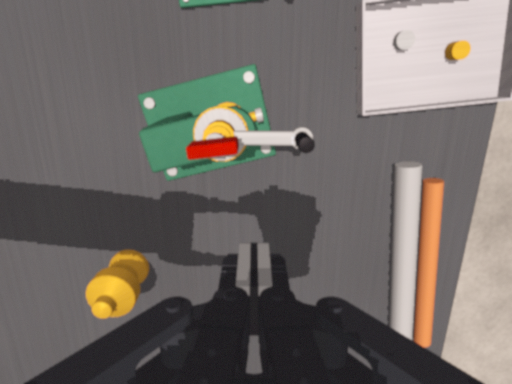

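Close view: wing at (213,148), pin top at (305,141), brass lamp at (115,285), well clear. I'll go down on the pin's -y side with the fingers shut and push it towards +y.

step_arm(motion=[[0,-2,4.8,3,0],[0,-2,4.8,8,0],[0,-2,4.8,13,0],[0,-2,4.8,17,0],[0,-2,4.8,19.2,0],[0,-2,4.8,19.2,0],[0,-1,4.8,19.2,0],[0,-0.6,4.8,19.2,0],[0,-0.4,4.8,19.2,0],[0,-0.2,4.8,19.2,0],[0,0,4.8,19.2,0],[0,0.2,4.8,19.2,0],[0,0.4,4.8,19.2,0],[0,0.6,4.8,19.2,0],[0,0.8,4.8,19.2,0]])

```text
time: 3.65
tool_pos: [0.6488, -0.054, 0.1689]
tcp_rot: [2.22, 2.218, -0.002]
wrist_force: [0.7, -7.2, 2.6]
width: -0.002
grip_force: 3.5
```

Run:
```python
from h import *
goto(.648,-.032,.167,0)
```

```text
shift cm [ 2.21 -0.08  0.19] twist -0.0 | now [ 0.6488 -0.054   0.1689] ya -0.0 q6 -0.12 F [ 0.7 -7.2  2.6] Tq [-1.084 -0.077 -0.017] w -0.002 t 3.65
```

step_arm(motion=[[0,0.2,0,0,0],[0,0.4,0,0,0],[0,0.6,0,0,0],[0,0.8,-0.1,0,0],[0,1.0,-0.1,0,0],[0,1.2,-0.1,0,0],[0,1.4,-0.2,0,0],[0,1.6,-0.2,0,0],[0,1.8,-0.3,0,0],[0,2.0,-0.3,0,0],[0,2.2,-0.4,0,0],[0,2.4,-0.4,0,0],[0,2.6,-0.4,0,0]])

```text
time: 4.95
tool_pos: [0.6453, -0.0284, 0.1688]
tcp_rot: [2.219, 2.218, -0.001]
wrist_force: [0.6, -6.3, 1.6]
width: -0.001
grip_force: 3.6
```

Run:
```python
from h import *
goto(.5627,-.038,.30,97)
```

```text
shift cm [ -1.02  -8.23 -13.13] twist -97.0 | now [ 0.6453 -0.0284  0.1688] ya -0.0 q6 -0.08 F [ 0.6 -6.3  1.6] Tq [-1.111 -0.222  0.036] w -0.001 t 4.95
```

step_arm(motion=[[0,-1.5,0,0,0],[0,-1.5,0,-4,-8],[4,-1.5,0,-8.5,-16],[4,-1,-4,-13,-24],[4,-1,-8.2,-13.1,-97],[4,-1,-8.2,-13.1,-97],[4,-1,-8.2,-13.1,-97],[4,-1,-8.2,-13.1,-97],[4,-1,-8.2,-13.1,-97],[4,-1,-8.2,-13.1,-97],[4,-1,-8.2,-13.1,-97],[4,-1,-8.2,-13.1,-97],[4,-1,-8.2,-13.1,-97],[4,-1,-8.2,-13.1,-97],[4,-1,-8.2,-13.1,-97]])

```text
time: 6.45
tool_pos: [0.562, -0.0363, 0.299]
tcp_rot: [0.188, -3.135, -0.001]
wrist_force: [0.4, 0.9, 0.1]
width: 0.464
grip_force: 0.0
```

Run:
```python
from h import *
goto(.5627,-.038,.186,97)
im,d,K,T,c=look("wrist");P=cloud(d,K,T);save("pics/e.png",im)
hsv=cv2.cvtColor(im,cv2.COLOR_RGB2HSV);near=np.hypot(P[...,0]-.58,P[...,1]+.04)<.12
def rep(n,m):
    q=P[m]; q=q[~np.isnan(q[:,0])]
    if len(q)<3: print(n,len(q));return
    r=cv2.minAreaRect((q[:,:2]*1000).astype(np.float32)); print(n,len(q),q.mean(0).round(4),np.round(r[0],1),np.round(r[1],1),round(r[2],1),'z',np.percentile(q[:,2],[1,50,99]).round(3))
red=((hsv[...,0]<8)|(hsv[...,0]>172))&(hsv[...,1]>140)&near
rep("wingtop",red&(P[...,2]>.213)&(P[...,2]<.23))
rep("dark",near&(im.max(-1)<60)&(P[...,2]>.186)&(P[...,2]<.205))
```

```text
shift cm [-0.06 -0.19 11.3 ] twist -0.1 | now [ 0.562  -0.0363  0.299 ] ya 96.9 q6 -1.8 F [0.4 0.9 0.1] Tq [-0.018 -0.009  0.056] w 0.464 t 6.45
wingtop 895 [ 0.5608 -0.0386  0.2165] [561.9 -38.6] [43.3 11.3] 6.2 z [0.214 0.217 0.218]
dark 155 [ 0.6403 -0.0099  0.1892] [640.5 -10. ] [13.1 12.1] 0.3 z [0.186 0.189 0.191]
```

View pics/e.png

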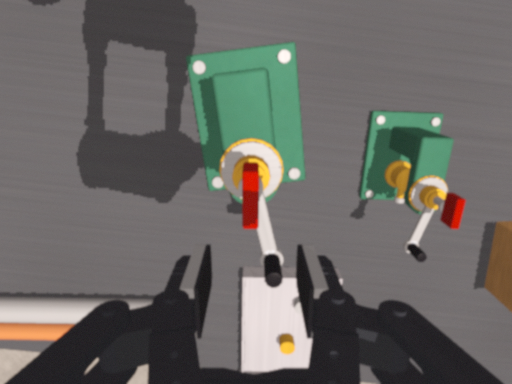

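step_arm(motion=[[4,0,-0.2,4,0],[4,0,-0.2,8,0],[4,0,-0.2,10.9,0],[4,0,-0.2,10.9,0],[0,0,-0.2,10.9,0],[0,0,-0.2,10.9,0],[0,0,-0.2,10.9,0],[0,0,-0.2,10.9,0],[0,0,-0.2,10.9,0],[0,0,-0.2,10.9,0]], force=60)

```text
time: 7.5
tool_pos: [0.5641, -0.0384, 0.1928]
tcp_rot: [-0.191, 3.131, -0.002]
wrist_force: [-0.6, -1.6, 5.1]
width: 0.131
grip_force: 60.5
```

Run:
```python
from h import *
goto(.562,-.038,.19,97); print(bot.read_state()["grip_force"])
```

```text
shift cm [0.21 0.06 0.28] twist -0.0 | now [ 0.5641 -0.0384  0.1928] ya 97.0 q6 -1.8 F [-0.6 -1.6  5.1] Tq [-0.137  0.065 -0.136] w 0.131 t 7.5
60.467843413352966
```

step_arm(motion=[[2.5,0,0,0,0],[2.5,0.15,0,0,0],[2.5,0.15,0,0,0],[0,0.15,0,0,0],[0,0.15,0,0,0],[0,0.15,0,0,0],[0,0.15,0,0,0]], force=60)

```text
time: 8.2
tool_pos: [0.5607, -0.0387, 0.1901]
tcp_rot: [0.191, -3.135, 0.001]
wrist_force: [-0.7, -4.7, -0.1]
width: 0.13
grip_force: 59.3
```

Run:
```python
from h import *
goto(.5625,-.038,.19,97); print(bot.read_state()["grip_force"])
```

```text
shift cm [-0.19  0.05  0.01] twist -0.0 | now [ 0.5607 -0.0387  0.1901] ya 97.0 q6 -1.8 F [-0.7 -4.7 -0.1] Tq [-0.619  0.144 -0.085] w 0.13 t 8.2
59.26943600177765
```

step_arm(motion=[[2.5,0,0,0,0],[2.5,-0.17,-0.06,0,0],[2.5,-0.17,-0.06,0,0],[2.5,-0.17,-0.06,0,0],[0,-0.17,-0.06,0,0],[0,-0.17,-0.06,0,0],[0,-0.17,-0.06,0,0],[0,-0.17,-0.06,0,0],[0,-0.17,-0.06,0,0]], force=60)

```text
time: 9.1
tool_pos: [0.5629, -0.0385, 0.1905]
tcp_rot: [-0.191, 3.135, 0.0]
wrist_force: [-0.4, -0.3, 1.6]
width: 0.128
grip_force: 59.3
```

Run:
```python
from h import *
goto(.5625,-.038,.19,97); print(bot.read_state()["grip_force"])
```

```text
shift cm [0.03 0.06 0.05] twist -0.0 | now [ 0.5629 -0.0385  0.1905] ya 97.0 q6 -1.81 F [-0.4 -0.3  1.6] Tq [-0.052  0.048 -0.165] w 0.128 t 9.1
59.32796895503998
```

step_arm(motion=[[0,0,0,0,3],[0,0,0,0,6],[0,0,0,0,9],[0,0,0,0,12],[0,0,0,0,15],[0,0,0,0,18],[0,0,0,0,21],[0,0,0,0,24]])

```text
time: 9.9
tool_pos: [0.5629, -0.0383, 0.1905]
tcp_rot: [0.467, 3.106, 0.001]
wrist_force: [-0.3, 0.1, 2.6]
width: 0.129
grip_force: 59.3
```

Run:
```python
from h import *
goto(.5625,-.038,.19,97)
```

```text
shift cm [0.05 0.01 0.05] twist -24.1 | now [ 0.5629 -0.0383  0.1905] ya 72.9 q6 -1.38 F [-0.3  0.1  2.6] Tq [ 0.17  -0.026  0.288] w 0.129 t 9.9
```

step_arm(motion=[[0,0,0,0,3],[0,0,0,0,6],[0,0,0,0,9]])

```text
time: 10.2
tool_pos: [0.5629, -0.0381, 0.1905]
tcp_rot: [0.709, 3.06, 0.001]
wrist_force: [0.0, 0.8, 1.4]
width: 0.129
grip_force: 59.3
```

Run:
```python
from h import *
goto(.5625,-.038,.19,97)
```

```text
shift cm [ 0.04 -0.01  0.05] twist -33.1 | now [ 0.5629 -0.0381  0.1905] ya 63.9 q6 -1.23 F [0.  0.8 1.4] Tq [0.169 0.003 0.169] w 0.129 t 10.2
```

step_arm(motion=[[0,0,0,0,3],[0,0,0,0,6]])

```text
time: 10.4
tool_pos: [0.563, -0.0381, 0.1905]
tcp_rot: [0.868, 3.019, 0.001]
wrist_force: [-0.2, 1.6, 1.5]
width: 0.129
grip_force: 59.3
```

```bash
cat > t.py <<'E'
from h import *
s=bot.read_state();M=R.from_rotvec(s["tcp_rot"]).as_matrix();print(s["time"],"turned",round(97-np.degrees(np.arctan2(M[1,1],M[0,1])),1),"tz",s["torque"][2].round(3),"F",s["wrist_force"].round(1),"jv6",s["joint_vel"][5].round(2),"jt6",s["joint_torque"][5].round(3))
E
python3 t.py
```

```text
10.4 turned 39.1 tz 0.195 F [-0.2  1.6  1.5] jv6 0.52 jt6 -0.347
```

step_arm(motion=[[0,0,0,0,3],[0,0,0,0,6]])

```text
time: 10.6
tool_pos: [0.563, -0.038, 0.1905]
tcp_rot: [1.025, 2.969, 0.001]
wrist_force: [0.4, 1.3, 1.9]
width: 0.13
grip_force: 59.3
```

```bash
python3 t.py
```

```text
10.6 turned 45.1 tz 0.196 F [0.4 1.3 1.9] jv6 0.52 jt6 -0.347
```

step_arm(motion=[[0,0,0,0,3],[0,0,0,0,6]])

```text
time: 10.8
tool_pos: [0.5631, -0.0379, 0.1905]
tcp_rot: [1.179, 2.911, 0.002]
wrist_force: [0.8, 1.7, 1.7]
width: 0.129
grip_force: 59.3
```

```bash
python3 t.py
```

```text
10.8 turned 51.1 tz 0.176 F [0.8 1.7 1.7] jv6 0.52 jt6 -0.346
```

Joint 6's torque is very clean (0.347 N m when turning freely at this speed), so I'll use it as the gauge.

step_arm(motion=[[0,0,0,0,3],[0,0,0,0,6],[0,0,0,0,9],[0,0,0,0,12]])

```text
time: 11.2
tool_pos: [0.5632, -0.0379, 0.1905]
tcp_rot: [1.477, 2.772, 0.002]
wrist_force: [2.5, 1.7, 0.5]
width: 0.129
grip_force: 59.3
```

```bash
python3 t.py
```

```text
11.2 turned 63.1 tz 0.247 F [2.5 1.7 0.5] jv6 0.52 jt6 -0.283
```

step_arm(motion=[[0,0,0,0,3],[0,0,0,0,6]])

```text
time: 11.4
tool_pos: [0.5633, -0.0378, 0.1905]
tcp_rot: [1.62, 2.691, 0.002]
wrist_force: [1.7, 1.8, 1.3]
width: 0.125
grip_force: 59.3
```

```bash
python3 t.py
```

```text
11.4 turned 69.1 tz 0.292 F [1.7 1.8 1.3] jv6 0.52 jt6 -0.23
```

Contact came at about 56° of turn and the rise is now 0.117 N m. Another 3° gives about 0.143, then I'll release and go up.

step_arm(motion=[[0,0,0,0,1.5],[0,0,0,0,3]])

```text
time: 11.6
tool_pos: [0.5633, -0.0378, 0.1905]
tcp_rot: [1.689, 2.649, 0.002]
wrist_force: [2.4, 4.1, 1.2]
width: 0.13
grip_force: 59.3
```

```bash
python3 t.py
```

```text
11.6 turned 72.0 tz 0.328 F [2.4 4.1 1.2] jv6 0.27 jt6 0.05
```

step_arm(motion=[[0,0,0,0,0],[0,0,0,0,0],[3,0,0,0,0],[3,0,0,0,0],[3,0,0,-4,0],[3,0,0,-8,0],[3,0,0,-12,0],[3,0,0,-12,0],[3,0,0,-12,0]])

```text
time: 12.5
tool_pos: [0.5631, -0.0391, 0.3116]
tcp_rot: [1.687, 2.647, 0.001]
wrist_force: [-0.8, -0.3, 0.1]
width: 0.349
grip_force: 0.0
```

Run:
```python
from h import *
im,d,K,T,c=look("wrist");P=cloud(d,K,T);save("pics/f.png",im)
hsv=cv2.cvtColor(im,cv2.COLOR_RGB2HSV);near=np.hypot(P[...,0]-.58,P[...,1]+.04)<.12
def rep(n,m):
    q=P[m]; q=q[~np.isnan(q[:,0])]
    if len(q)<3: print(n,len(q));return
    r=cv2.minAreaRect((q[:,:2]*1000).astype(np.float32)); print(n,len(q),q.mean(0).round(4),np.round(r[0],1),np.round(r[1],1),round(r[2],1),'z',np.percentile(q[:,2],[1,50,99]).round(3))
red=((hsv[...,0]<8)|(hsv[...,0]>172))&(hsv[...,1]>140)&near
rep("wingtop",red&(P[...,2]>.213)&(P[...,2]<.23))
rep("dark",near&(im.max(-1)<60)&(P[...,2]>.186)&(P[...,2]<.205))
goto(.64,.035,.30,0)
```

```text
wingtop 842 [ 0.5621 -0.0374  0.2164] [562.4 -37.4] [11.5 43.5] 24.8 z [0.214 0.216 0.218]
dark 220 [ 0.6413 -0.0088  0.1893] [641.5  -8.8] [13.6 14.2] 71.5 z [0.186 0.189 0.191]
shift cm [ 3.42 10.17  0.97] twist 25.0 | now [ 0.5622 -0.0389  0.3098] ya 25.0 q6 -0.55 F [ 0.3  0.3 -0.8] Tq [ 0.017 -0.046 -0.003] w 0.353 t 12.55
```

View pics/f.png

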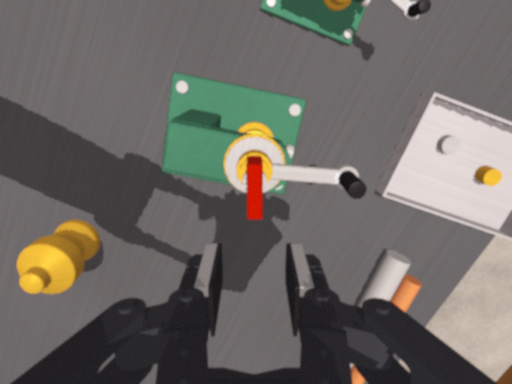

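step_arm(motion=[[0,1.7,5,1,8],[0,3.4,10.2,1,16],[0,3.4,10.2,1,25],[0,3.4,10.2,4,25],[0,3.4,10.2,8,25],[0,3.4,10.2,12,25],[0,3.4,10.2,14.2,25],[0,3.4,10.2,14.2,25],[0,3.4,10.2,14.2,25]])

```text
time: 13.45
tool_pos: [0.6395, 0.0352, 0.1665]
tcp_rot: [-2.22, -2.219, 0.005]
wrist_force: [0.3, -0.6, 1.2]
width: 0.003
grip_force: 0.0
```

Run:
```python
from h import *
goto(.644,.010,.168,0)
```

```text
shift cm [-2.52  0.45 -0.15] twist -0.0 | now [0.6395 0.0352 0.1665] ya -0.0 q6 0.02 F [ 0.3 -0.6  1.2] Tq [ 0.01  -0.024  0.014] w 0.003 t 13.45
```

step_arm(motion=[[0,-1.0,0.4,0,0],[0,-1.8,0.5,0,0],[0,-2.0,0.5,0,0],[0,-2.2,0.5,0,0],[0,-2.4,0.5,0,0],[0,-2.6,0.5,0,0],[0,-2.8,0.5,0,0],[0,-3.0,0.5,0,0],[0,-3.2,0.6,0,0],[0,-3.4,0.6,0,0],[0,-3.6,0.6,0,0]])

```text
time: 14.55
tool_pos: [0.6486, 0.0025, 0.1687]
tcp_rot: [-2.221, -2.221, -0.01]
wrist_force: [5.6, 9.0, -2.5]
width: 0.001
grip_force: 4.6
```

step_arm(motion=[[0,-0.2,0,0,0],[0,-0.4,0,0,0],[0,-0.6,0,0,0]])

```text
time: 14.85
tool_pos: [0.6491, -0.0034, 0.1687]
tcp_rot: [2.221, 2.222, 0.011]
wrist_force: [4.7, 8.5, -2.4]
width: -0.003
grip_force: 4.4
```

step_arm(motion=[[0,-0.2,0,0,0],[0,-0.4,0,0,0]])

```text
time: 15.05
tool_pos: [0.649, -0.0076, 0.1687]
tcp_rot: [2.221, 2.222, 0.011]
wrist_force: [5.8, 8.4, -2.9]
width: -0.002
grip_force: 4.3
```

step_arm(motion=[[0,-0.2,0.1,0,0],[0,-0.4,0.1,0,0]])

```text
time: 15.25
tool_pos: [0.6498, -0.0118, 0.1686]
tcp_rot: [2.221, 2.222, 0.01]
wrist_force: [5.4, 7.6, -2.5]
width: -0.0
grip_force: 4.0
```

step_arm(motion=[[0,-0.2,0.1,0,0],[0,-0.4,0.1,0,0]])

```text
time: 15.45
tool_pos: [0.6505, -0.0159, 0.1686]
tcp_rot: [-2.221, -2.221, -0.009]
wrist_force: [4.6, 7.2, -1.0]
width: -0.002
grip_force: 3.8
```

step_arm(motion=[[0,-0.2,0,0,0],[0,-0.4,0,0,0]])

```text
time: 15.65
tool_pos: [0.6509, -0.0197, 0.1687]
tcp_rot: [2.221, 2.221, 0.01]
wrist_force: [6.1, 8.5, -2.7]
width: 0.002
grip_force: 4.4
```

step_arm(motion=[[0,-0.2,0,0,0],[0,-0.4,0,0,0]])

```text
time: 15.85
tool_pos: [0.6511, -0.0232, 0.1687]
tcp_rot: [-2.221, -2.221, -0.012]
wrist_force: [6.5, 10.7, -2.7]
width: 0.001
grip_force: 5.0
```

step_arm(motion=[[0,-0.2,0,0,0],[0,-0.4,0,0,0]])

```text
time: 16.05
tool_pos: [0.6512, -0.0267, 0.1686]
tcp_rot: [-2.221, -2.221, -0.013]
wrist_force: [6.2, 11.9, -2.1]
width: -0.002
grip_force: 5.7
```

step_arm(motion=[[0,-0.2,0,0,0],[0,-0.3,0,0,0]])

```text
time: 16.25
tool_pos: [0.6512, -0.0295, 0.1687]
tcp_rot: [-2.221, -2.221, -0.013]
wrist_force: [6.3, 11.1, -3.3]
width: 0.003
grip_force: 5.9
```

step_arm(motion=[[0,-0.15,0,0,0]])

```text
time: 16.35
tool_pos: [0.6512, -0.0307, 0.1687]
tcp_rot: [-2.221, -2.221, -0.013]
wrist_force: [6.4, 13.5, -2.2]
width: 0.003
grip_force: 6.3
```

Run:
```python
from h import *
s=bot.read_state(); print(s["joint_torque"].round(2),s["joint_vel"].round(3),s["wrist_force"].round(2),s["torque"].round(2),s["tool_pos"])
for i in range(4):
    bot.read_camera("top"); s=bot.read_state(); print(s["joint_torque"].round(2),s["wrist_force"].round(2),s["tool_pos"].round(4))
```

```text
[-8.30e+00 -5.09e+01 -3.33e+01 -3.97e+00  1.77e+00  5.00e-02] [-0.02   0.001 -0.003  0.004  0.002 -0.023] [ 6.41 13.48 -2.2 ] [ 2.03 -1.07  0.04] [ 0.65117838 -0.03068991  0.16866866]
[-7.800e+00 -5.093e+01 -3.326e+01 -3.710e+00  1.800e+00  3.000e-02] [ 6.44 11.54 -2.53] [ 0.6512 -0.0309  0.1687]
[-7.770e+00 -5.093e+01 -3.328e+01 -3.640e+00  1.810e+00  2.000e-02] [ 6.84 10.83 -2.39] [ 0.6512 -0.0309  0.1687]
[-7.720e+00 -5.093e+01 -3.328e+01 -3.630e+00  1.820e+00  3.000e-02] [ 7.46 12.19 -1.88] [ 0.6512 -0.0309  0.1687]
[-7.680e+00 -5.093e+01 -3.328e+01 -3.620e+00  1.820e+00  3.000e-02] [ 6.21 12.1  -3.05] [ 0.6512 -0.0309  0.1687]
```

step_arm(motion=[[0,-0.15,0,0,0],[0,-0.3,0,0,0]])

```text
time: 16.75
tool_pos: [0.6511, -0.0333, 0.1687]
tcp_rot: [-2.22, -2.22, -0.014]
wrist_force: [5.9, 12.4, -2.1]
width: -0.002
grip_force: 6.8
```

```bash
cat > p.py <<'E'
from h import *
z=[]
for i in range(5):
    s=bot.read_state(); z.append(s["wrist_force"])
    if i in(0,4): print(s["joint_torque"][[0,3]].round(2),s["wrist_force"].round(2),s["tool_pos"].round(4),s["grip_force"])
    im,d,K,T,c=look("top")
print("mean",np.mean(z[1:],0).round(2)); P=cloud(d,K,T)
m=(np.hypot(P[...,0]-.647,P[...,1]+.045)<.03)&(P[...,2]>.18)&(P[...,2]<.2); print(m.sum(),P[m].mean(0) if m.any() else 0)
E
python3 p.py
```

```text
[-8.93 -4.28] [ 5.93 12.45 -2.06] [ 0.6511 -0.0333  0.1687] 6.785337924957275
[-8.36 -3.94] [ 6.17 13.03 -1.57] [ 0.6511 -0.0335  0.1687] 6.217210292816162
mean [ 6.33 12.61 -1.98]
8 [ 0.64225035 -0.05553935  0.18829904]
```

step_arm(motion=[[0,-0.15,0,0,0],[0,-0.25,0,0,0]])

```text
time: 17.2
tool_pos: [0.6509, -0.0355, 0.1687]
tcp_rot: [-2.22, -2.22, -0.014]
wrist_force: [5.7, 13.3, -2.0]
width: 0.002
grip_force: 7.1
```

```bash
python3 p.py
```

```text
[-9.39 -4.46] [ 5.7  13.28 -1.96] [ 0.6509 -0.0355  0.1687] 7.1113210916519165
[-8.97 -4.22] [ 6.32 13.3  -1.79] [ 0.6509 -0.0357  0.1687] 6.7022207379341125
mean [ 6.14 14.08 -1.77]
8 [ 0.64214375 -0.05818802  0.18689921]
```

About 15 N now. I'll back off, go up and inspect.

step_arm(motion=[[0,0.3,0,0,0],[0,1.5,0,0,0],[0,3,0,0,0],[0,3,0,-4,0],[0,3,0,-9,0],[0,3,0,-14,0],[0,3,-2,-17,0],[0,3,-3,-19,0],[0,3,-3,-19,0],[0,3,-3,-19,0]])

```text
time: 18.45
tool_pos: [0.6188, -0.0102, 0.3581]
tcp_rot: [2.221, 2.221, 0.001]
wrist_force: [-0.2, 0.3, -0.7]
width: 0.002
grip_force: 0.0
```

Run:
```python
from h import *
im,d,K,T,c=look("wrist");P=cloud(d,K,T);save("pics/g.png",im)
hsv=cv2.cvtColor(im,cv2.COLOR_RGB2HSV);near=np.hypot(P[...,0]-.58,P[...,1]+.04)<.12
def rep(n,m):
    q=P[m]; q=q[~np.isnan(q[:,0])]
    if len(q)<3: print(n,len(q));return
    r=cv2.minAreaRect((q[:,:2]*1000).astype(np.float32)); print(n,len(q),q.mean(0).round(4),np.round(r[0],1),np.round(r[1],1),round(r[2],1),'z',np.percentile(q[:,2],[1,50,99]).round(3))
red=((hsv[...,0]<8)|(hsv[...,0]>172))&(hsv[...,1]>140)&near
rep("wingtop",red&(P[...,2]>.213)&(P[...,2]<.23))
pin=near&(np.hypot(P[...,0]-.645,P[...,1]+.05)<.035)
rep("pintop",pin&(P[...,2]>.186)&(P[...,2]<.2))
goto(.6,0,.36,0)
```

```text
wingtop 620 [ 0.5628 -0.0367  0.2162] [562.5 -37.7] [12.3 43.5] 24.7 z [0.213 0.216 0.218]
pintop 186 [ 0.6467 -0.0477  0.1893] [646.4 -48.1] [14.6 14.8] 2.2 z [0.187 0.189 0.191]
shift cm [ 1.03 -1.84 -0.34] twist 0.0 | now [ 0.6184 -0.0103  0.3565] ya 0.0 q6 -0.06 F [-0.5  0.5 -1.1] Tq [-0.033  0.012  0.013] w 0.002 t 18.5
```

View pics/g.png

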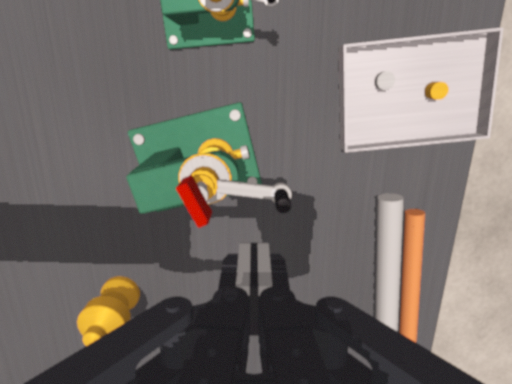

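The wing at (193,202) is unchanged at -65°. The pin at (283,200) now rests about 0.115 rad clockwise of its original angle, within the expected 0.02 to 0.15. The arm is clear of everything, so I'm handing in.

```bash
python3 -c "
from workcell import bot
print(bot.finish_job())"
```

```text
the job is handed in; nothing more can be done
None
```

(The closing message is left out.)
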